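# Tuck a flashing strip under a lapped shingle and hold it down

## Robot

A 7-joint arm with a two-finger parallel gripper is mounted at the origin on a cart in front of the work surface, level with it; the furniture and walls round the work are solid. World frame = base frame: x ahead of the robot, y to its left, z up, the work surface at z = 0. Lengths are in m, angles in degrees, forces in N, time in s.
With the tool pointing down it reaches from about 0.425 to 0.875 m from the base axis. Payload 4.7 kg.
Tool frame: the origin (TCP) lies on the mounting face of the last link; the fingertips stand 182 mm ahead of it and the grasp point (between the pads) lies 164 mm ahead of it; z points along the fingers, y is the line along which they close (so a half turn about z gives the same grasp; the last joint's range is limited). The gripper opens to 87 mm and grips with 3 to 60 N. Pads are 19 mm wide; open, the fingers measure 117 mm over their backs; the gripper's body (75 mm by 190 mm) begins 51 mm behind the grasp point.
Start: joints at [-76.427, 18.392, -4.016, 83.108, 1.295, 78.541, -3.26], TCP at [0.144, 0.634, 0.405] pointing down, gripper open.
Joint ranges: [-163.93, 163.93], [-17.29, 119.83], [-79.2, 71.16], [3.27, 140.29], [-89.18, 269.18], [5.43, 117.66], [-154.24, 154.24]. Speed limits (degrees/s): [147.25, 147.25, 180, 180, 180, 180, 180].

## Interface

Orientations are given as [roll, pitch, yaw] about the fixed x, y, z axes, in that order (R = Rz(yaw) Ry(pitch) Rx(roll)).
In Python, from cell import env gives the robot as it stands.
- The arm moves only by the tool servo_tool, never from a script. Its argument "plan" is a list of rows, each an object with "xyz": the shift along the tool's x, y, z in cm, a list of three; "twist": the turn, a rotation vector about the tool's x, y, z in degrees, a list of three; "jaw": the closure, from 0 (fully open) to 1 (shut). In form: [{"xyz": [x, y, z], "twist": [wx, wy, wz], "jaw": jaw}, ...]. A call has 1 to 10 rows; each row is the pose to reach, as a shift and turn from the pose commanded when the call began, along the tool's axes at that moment; what a row does not reach only later rows make up. A row lasts 1/12 s, in which the tool goes at most 41.7 mm and 7.16 degrees, less where a joint would pass 70% of its speed; a pose out of reach is approached as far as the arm can. A call with a gripper value outside its range is refused whole. The fingers move at their own pace and stop on an object; "newtons" is the grip in N (left out, the last holds). Time passes only in rows, so rows that repeat a pose let the fingers close. It gives the time, the measured TCP pose, the force, the opening and the grip force at its end, in the units of the state.
- env.get_obs(): the state, without advancing time (a new reading comes with each control period).
- env.read_camera(name): name is "scene" or "top" or "wrist"; returns a dict with "img" (400x640x3 uint8, red, green, blue), "camera_matrix" (3x3 intrinsics, pixels), "R" (3x3) and "t" (3): a world point X has camera coordinates R X + t. Camera axes: x right, y down, z forward; pixel columns grow to the right and rows downward; lengths in m; the calibration is good to about 2 mm. A picture is of the moment at which its call begins. There is no depth.
- env.sign_off(): hands the job in; it is judged then, once.
The state is a dict: "time_s": time; "qpos": joint angles; "joint_velocities": joint speeds; "effort": joint torques, N m; "tool_pos": TCP position; "tool_rot": TCP orientation; "force": force on the tool from outside, world axes, zero at the start; "wrist_torque": the same for the moment, N m; "grip_width": finger opening in m; "grasp_force": force on a finger pad.
Only numpy, scipy, OpenCV 4.12 (cv2) and the standard library are available. Lean on these libraries where they do the work, as an engineer would, in place of code of your own. Each camera call takes 0.05 s, during which the arm holds its last target. There are 200 camera calls.

## Task

On the roof sample, swing the hold-down arm out of the way toward you, fully to its stop. Then take the metal flashing by its upstand, lay it flat on the bare board with its free edge toward the shingle, and slide that edge squarely in under the lip, without lifting the shingle, until it butts against the batten beneath. Finish while still holding it there with the gripper, pressed firmly flat onto the board; leave the tools lying around the work where they are.

Things in the scene. Friction and masses are not known exactly. Their poses are not given: they have to be found in the camera images.
- roof_panel: Fixed roof sample: plywood 18 mm thick, x -150 to 130, y -115 to 140 mm. Origin on the bench below the middle of the shingle's lip; x up the roof, away from the robot, y left, z up. x < 0 is bare but for the swing arm. Under the shingle, side battens 9 mm high leave a bay 190 mm wide; a cross batten 9 mm high begins at x = 45 mm (the stop). Fixed upper shingles at x 80 to 130 mm, top at z 45.
- shingle (a joint): Loose wooden shingle 105 x 220 x 8 mm, hinged at its rear edge (panel x = 105 mm), lip toward the robot. 0 = lying on the side battens with a level 9 mm gap above the board (its top 35 mm above the bench); grows as the lip lifts (0.05 rad = 5 mm). A weak spring and its weight, about 2 N at the lip, hold it down.
- shingle_lip (a point): Middle of the lower front edge of the loose shingle, 27 mm above the bench, 9 mm above the board.
- swing_arm (a joint): Hold-down arm: aluminium bar 20 mm wide, 12 thick, 190 from pivot to tip, 5 mm above the board (top 35 mm above the bench). 0 = across the board in front of the lip, pointing to -y of the panel; grows, in rad, as it swings toward the robot, clockwise from above; stop at 1.75, pointing off the panel's front left. Stays where left; about 1 N at the knob moves it.
- swing_knob (a point): Centre of the top of the upright round black knob on the swing arm: 20 mm diameter, its top 77 mm above the bench, 42 mm tall above the arm, 130 mm from the pivot.
- swing_pivot (a point): Top of the pivot pin of the swing arm, 44 mm above the bench, fixed on the left side of the panel.
- flashing: Loose aluminium flashing, L-shaped, 0.18 kg (varies): a flat flange 110 (x) x 150 (y) x 4 mm and an upright doubled upstand, 8 mm thick and 50 mm tall, along its rear edge (x = -55 to -47 mm). Origin at the centre of the flange's underside; x points from the upstand to the thin free edge, z up. It starts lying flat on the bench to the right of the panel.
- flashing_edge (a point): Middle of the free edge of the flange, at its underside (x = +55 mm of the flashing).
- flashing_upstand (a point): Middle of the top of the upstand (x = -51 mm, z = 50 mm of the flashing); the place to grip it.
- hammer_small: Bystander: light hammer 249 x 91 x 22 mm lying on the bench at the front right. Origin at the centre of its underside.
- try_square: Bystander: try square 140 x 176 x 16 mm lying to the left of the panel. Origin at the centre of its underside.
- spring_clamp: Bystander: spring clamp 67 x 123 x 26 mm lying flat at the front left. Origin at the centre of its underside.
There are look-alikes about, which are no part of the job. Of the things that look like the flashing, the larger one is meant.

How it is judged (in metres and radians):
On the way:
1. the swing arm is swung clear, out to its stop (over 1.6 of 1.75 rad) (value of joint swing_arm above 1.6 rad), for 0.2 s.
At the end, for the whole second after the job is handed in: Arm out over 1.6 rad; shingle under 0.03 rad; flashing's free edge 36 mm or more behind the lip (home is 45), between the side battens, square within 0.1 rad, flat within 0.03 rad and 4 mm; gripper on it, and it presses on the plywood with over 4 N (its weight is about 2 N); at rest (value of joint swing_arm above 1.6 rad and value of joint shingle below 0.03 rad and x of flashing_edge in the frame of roof_panel between 0.036 and 0.05 m and y of flashing_edge in the frame of roof_panel between -0.025 and 0.025 m and z of flashing_edge in the frame of roof_panel between 0.014 and 0.022 m and angle between flashing's own z axis and vertical below 0.03 rad and angle between the x axis of flashing and the x axis of roof_panel, either way round below 0.1 rad and contact force between flashing and roof_panel_c0 above 4 N and contact force between the fingers and flashing above 2 N and linear speed of flashing below 0.01 m/s); the arm keeps its last pose, push and grip.
It fails at once if the shingle is lifted (over 0.05 rad, 5 mm at the lip) (value of joint shingle above 0.05 rad).
It fails at once if a bystander tool is moved more than 20 mm (distance of any of hammer_small, try_square, spring_clamp from where it was at the start of the episode above 0.02 m).
It also fails if it takes over 61 s, if anything falls off the work surface, if the arm or the gripper's body presses on something with over 40 N, if the wrist force passes 120 N, or if a joint passes its speed limit or range.

## Working session

There is one attempt and no reset: what is moved stays moved. The work goes in short steps, Python scripts to look and compute and a tool call to move; the robot and the scene stay as the last step left them, time stands still between calls to the robot, and variables do not carry over. Pictures are saved under pics/ and viewed, at most 10 in all, crops included, and the job is handed in when it is done.

Besides the shell and the picture viewer there is one more tool, called after "Request:" as name(argument=value, ...), one argument or row to a line, values as JSON. servo_tool: Moves the arm, as the interface text tells. Its arguments: {"type":"object","properties":{"plan":{"type":"array","items":{"type":"object","properties":{"xyz":{"type":"array","items":{"type":"number"}},"twist":{"type":"array","items":{"type":"number"}},"jaw":{"type":"number"}}}},"newtons":{"type":"number"}},"required":["plan"]}

```bash
mkdir -p pics; ls; cat > h.py <<'E'
import numpy as np, cv2, json
from cell import env
def snap(n,f):
    c=env.read_camera(n); cv2.imwrite(f'pics/{f}.png',c['img'][:,:,::-1]); 
    np.savez(f'pics/{f}.npz',K=c['camera_matrix'],R=c['R'],t=c['t']); return c
def ray(f,uv,z):
    c=np.load(f'pics/{f}.npz'); d=c['R'].T@np.linalg.solve(c['K'],[*uv,1]); o=-c['R'].T@c['t']
    return o+d*(z-o[2])/d[2]
def proj(f,X):
    c=np.load(f'pics/{f}.npz'); p=c['K']@(c['R']@np.array(X)+c['t']); return p[:2]/p[2]
E
python3 - <<'E'
from h import *
snap('top','top0');snap('scene','sc0')
o=env.get_obs();print(o)
for f in('top0','sc0'):
    c=np.load(f'pics/{f}.npz');print(-c['R'].T@c['t'],c['R'])
E
```

```text
pics
{'time_s': 0.1, 'qpos': array([-76.42722966,  18.43455624,  -4.01410149,  83.16902153,
         1.29558849,  78.54044661,  -3.26173493]), 'joint_velocities': array([ 0.05227172, -0.04926634, -0.05950032, -0.18185021,  0.03013131,
        0.03238086,  0.01040538]), 'effort': array([ 2.36056876e-04, -4.92577672e+01, -4.05640248e-01, -3.13395953e+01,
       -6.41578878e-02,  3.96370352e-02,  7.67773940e-05]), 'tool_pos': array([0.14362386, 0.63374197, 0.4037636 ]), 'tool_rot': array([-1.79901235e+02,  6.53060633e-03,  1.67233880e+02]), 'force': array([ 0.83216795, -0.26915513,  0.16039629]), 'wrist_torque': array([-0.01405068, -0.00646064,  0.05255248]), 'grasp_force': 0.0, 'grip_width': 0.08688570970922103}
[0.37007142 0.14907454 1.39023039] [[ 0.01912486 -0.99980933 -0.00394252]
 [-0.98554987 -0.01818803 -0.16840622]
 [ 0.1683024   0.0071063  -0.9857098 ]]
[-0.1045265  -0.70226901  1.13030898] [[ 0.77800007 -0.62826171  0.00176333]
 [-0.43581147 -0.54169906 -0.71877013]
 [ 0.45253095  0.55843473 -0.69524556]]
```

View pics/top0.png

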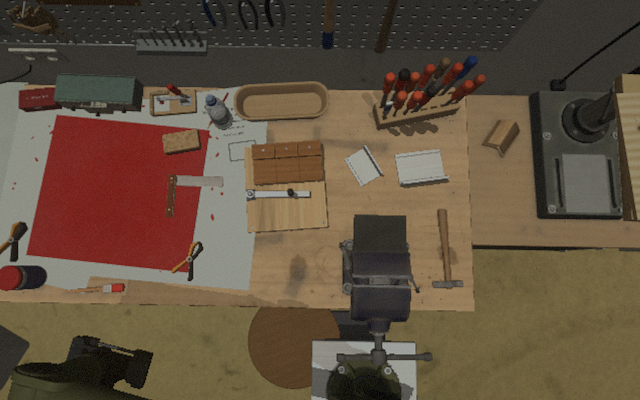

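View pics/sc0.png

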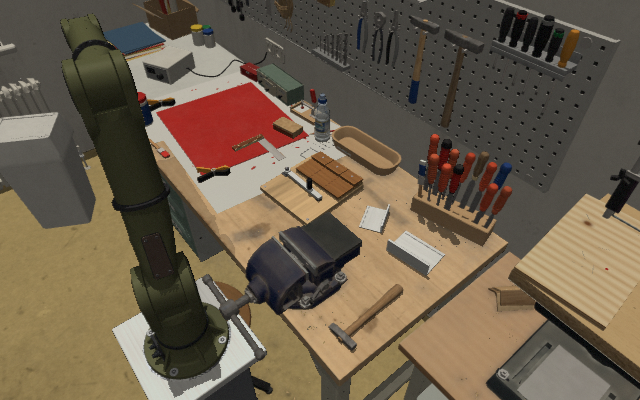

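Two flashing look-alikes in top view: (363,165) is smaller, (421,167) is larger, so the right one should be the one meant. I'll confirm both in an enlarged crop.

```bash
python3 - <<'E'
from h import *
a=cv2.imread('pics/top0.png')[135:235,240:460]; b=cv2.imread('pics/sc0.png')[140:285,250:450]
a=cv2.resize(a,(792,360),interpolation=cv2.INTER_CUBIC)
cv2.imwrite('pics/c1.png',a)
cv2.imwrite('pics/c2.png',cv2.resize(b,(800,580),interpolation=cv2.INTER_CUBIC))
E
```

```text
(no output)
```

View pics/c1.png

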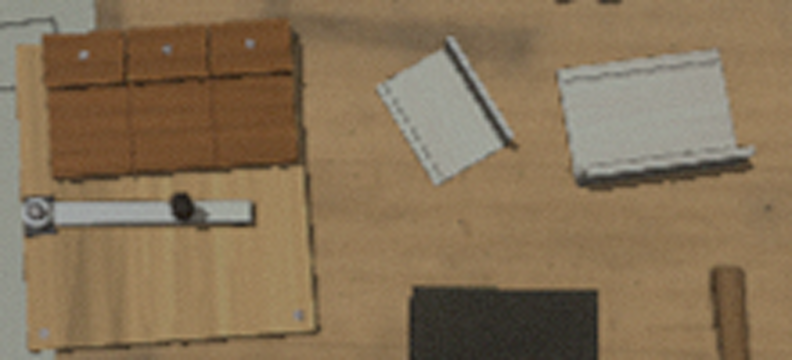

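View pics/c2.png

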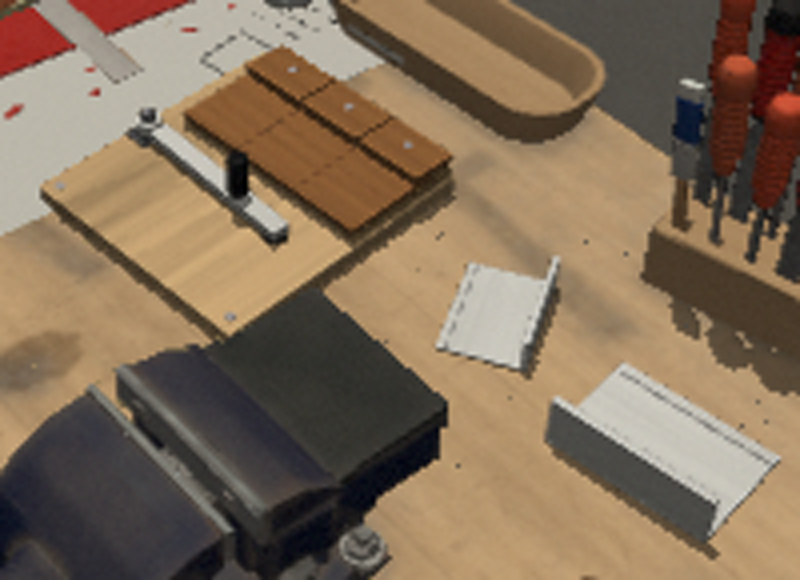

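Large part (crop c1 x 558–750) has its upstand on the robot side and its free edge away. Its size will be checked against 110 x 150 mm.

```bash
python3 - <<'E'
from h import *
T=lambda x,y,z:ray('top0',(240+x/3.6-.35,135+y/3.6-.35),z)
S=lambda x,y,z:ray('sc0',(250+x/4-.4,140+y/4-.4),z)
p=lambda n,v:print(n,np.round(v*1000,1))
for n,a in dict(panFL=(27,350,.018),panFR=(318,331,.018),panRL=(15,44,.018),lipL=(55,180,.035),lipR=(299,164,.035),piv=(37,210,.044),knob=(181,203,.077),armtip=(254,212,.035),
 upL=(579,172,.05),upR=(751,152,.05),frL=(558,72,.004),frR=(717,52,.004),smA=(378,89,.004),smB=(437,185,.004),smU1=(449,38,.035),smU2=(515,143,.035),viseL=(413,287,.12),viseR=(598,290,.12)).items(): p('T '+n,T(*a))
for n,a in dict(panFL=(42,193,.018),panFR=(225,337,.018),lipR=(353,233,.035),lipL=(185,117,.035),piv=(149,113,.044),knob=(237,156,.077),tip=(282,232,.035),upL=(553,400,.05),upR=(716,505,.05),frL=(622,366,.004),frR=(777,461,.004),vise=(445,405,.12),viseL=(318,290,.12)).items(): p('S '+n,S(*a))
E
```

```text
T panFL [478.2 371.4  18. ]
T panFR [499.8 115.5  18. ]
T panRL [756.3 395.   18. ]
T lipL [627.7 350.7  35. ]
T lipR [646.1 134.9  35. ]
T piv [598.9 364.   44. ]
T knob [601.7 235.7  77. ]
T armtip [602.2 173.9  35. ]
T upL [ 640.4 -110.1   50. ]
T upR [ 661.1 -261.1   50. ]
T frL [ 742.7 -101.2    4. ]
T frR [ 764.2 -247.1    4. ]
T smA [723.7  63.5   4. ]
T smB [635.4   9.4   4. ]
T smU1 [764.1   1.9  35. ]
T smU2 [668.7 -56.6  35. ]
T viseL [527.7  40.7 120. ]
T viseR [ 528.  -110.8  120. ]
S panFL [474.7 358.1  18. ]
S panFR [496.2 116.4  18. ]
S lipR [647.4 130.8  35. ]
S lipL [626.  345.2  35. ]
S piv [597.6 361.9  44. ]
S knob [602.2 235.   77. ]
S tip [600.3 170.3  35. ]
S upL [ 637.6 -120.    50. ]
S upR [ 659.4 -267.7   50. ]
S frL [ 739.8 -104.9    4. ]
S frR [ 762.1 -250.6    4. ]
S vise [ 525.  -111.8  120. ]
S viseL [527.   35.2 120. ]
```

```bash
cat >> h.py <<'E'
from scipy.spatial.transform import Rotation as Ro
def go(x,y,z,yaw):
    o=env.get_obs(); r=Ro.from_euler('xyz',o['tool_rot'],degrees=True)
    d=r.inv().apply(np.array([x,y,z])-o['tool_pos'])*100
    w=(r.inv()*Ro.from_euler('xyz',[180,0,yaw],degrees=True)).as_rotvec(degrees=True)
    print('xyz',d.round(2),'twist',w.round(2),'t',round(o['time_s'],2),'q7',o['qpos'][6].round(1),'pos',o['tool_pos'].round(4),o['tool_rot'].round(2))
E
python3 -c "
from h import *
go(.602,.235,.30,95); print(ray('top0',(203,242),.02),ray('top0',(188,278),.02))"
```

```text
xyz [-53.51 -28.74  10.43] twist [-8.000e-02  7.000e-02  7.223e+01] t 0.1 q7 -3.3 pos [0.1436 0.6337 0.4038] [-1.7990e+02  1.0000e-02  1.6723e+02]
[0.44352582 0.50891519 0.02      ] [0.33127267 0.54862309 0.02      ]
```

Request:
servo_tool(
  plan=[
    {"xyz":[-53.5,-28.7,0],"twist":[0,0,72],"jaw":0.3},
    {"xyz":[-53.5,-28.7,0],"twist":[0,0,72],"jaw":0.3},
    {"xyz":[-53.5,-28.7,0],"twist":[0,0,72],"jaw":0.3},
    {"xyz":[-53.5,-28.7,0],"twist":[0,0,72],"jaw":0.3},
    {"xyz":[-53.5,-28.7,0],"twist":[0,0,72],"jaw":0.3},
    {"xyz":[-53.5,-28.7,0],"twist":[0,0,72],"jaw":0.3},
    {"xyz":[-53.5,-28.7,0],"twist":[0,0,72],"jaw":0.3},
    {"xyz":[-53.5,-28.7,0],"twist":[0,0,72],"jaw":0.3},
    {"xyz":[-53.5,-28.7,0],"twist":[0,0,72],"jaw":0.3},
    {"xyz":[-53.5,-28.7,0],"twist":[0,0,72],"jaw":0.3},
  ],
)

```text
time_s: 0.93
tool_pos: [0.4593, 0.359, 0.4046]
tool_rot: [-180.0, 0.0, 95.3]
force: [0.7, 0.9, -0.8]
grip_width: 0.0608
grasp_force: 0.0
```

```bash
python3 -c "
from h import *
go(.602,.235,.30,95)"
```

```text
xyz [-13.66  13.08  10.45] twist [-0.02  0.    0.27] t 0.93 q7 -32.8 pos [0.4593 0.359  0.4046] [-179.98    0.     95.27]
```

Request:
servo_tool(
  plan=[
    {"xyz":[-13.6,13.1,10.4],"twist":[0,0,0],"jaw":0.3},
    {"xyz":[-13.6,13.1,10.4],"twist":[0,0,0],"jaw":0.3},
    {"xyz":[-13.6,13.1,10.4],"twist":[0,0,0],"jaw":0.3},
    {"xyz":[-13.6,13.1,10.4],"twist":[0,0,0],"jaw":0.3},
    {"xyz":[-13.6,13.1,10.4],"twist":[0,0,0],"jaw":0.3},
    {"xyz":[-13.6,13.1,10.4],"twist":[0,0,0],"jaw":0.3},
    {"xyz":[-13.6,13.1,10.4],"twist":[0,0,0],"jaw":0.3},
    {"xyz":[-13.6,13.1,10.4],"twist":[0,0,0],"jaw":0.3},
  ],
)

```text
time_s: 1.6
tool_pos: [0.6017, 0.2383, 0.3002]
tool_rot: [-179.9, -0.0, 95.6]
force: [0.5, 0.6, 0.4]
grip_width: 0.0607
grasp_force: 0.0
```

```bash
python3 -c "
from h import *
snap('wrist','w1'); go(.602,.235,.227,95); print(proj('w1',[.602,.2355,.077]),proj('w1',[.598,.363,.044]))"
```

```text
xyz [-0.48  0.03  7.4 ] twist [-0.03 -0.07  0.7 ] t 1.65 q7 -11.7 pos [0.6012 0.2397 0.301 ] [-1.7997e+02 -7.0000e-02  9.5700e+01]
[319.60851242 232.11608141] [333.28230784  17.83503936]
```

View pics/w1.png

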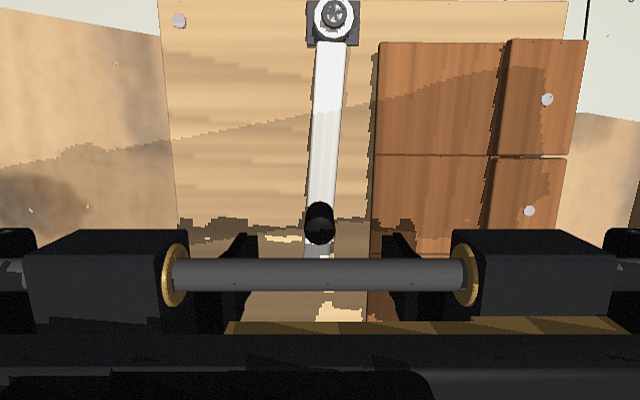

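Wrist view: knob top at (319,231) and pivot at (333,14), both within 4 px of prediction, with the jaws straddling the knob. Descending to grip it.

Request:
servo_tool(
  plan=[
    {"xyz":[-0.5,0,3.5],"twist":[0,0,0],"jaw":0.3},
    {"xyz":[-0.5,0,7.1],"twist":[0,0,0],"jaw":0.3},
    {"xyz":[-0.5,0,7.1],"twist":[0,0,0],"jaw":0.3},
    {"xyz":[-0.5,0,7.1],"twist":[0,0,0],"jaw":1},
    {"xyz":[-0.5,0,7.1],"twist":[0,0,0],"jaw":1},
    {"xyz":[-0.5,0,7.1],"twist":[0,0,0],"jaw":1},
    {"xyz":[-0.5,0,7.1],"twist":[0,0,0],"jaw":1},
    {"xyz":[-0.5,0,7.1],"twist":[0,0,0],"jaw":1},
    {"xyz":[-0.5,0,7.1],"twist":[0,0,0],"jaw":1},
  ],
  newtons=10,
)

```text
time_s: 2.4
tool_pos: [0.6027, 0.2334, 0.2311]
tool_rot: [179.9, -0.1, 95.6]
force: [-0.1, 0.5, -0.2]
grip_width: 0.0289
grasp_force: 0.0
```

```bash
python3 - <<'E'
from h import *
o=env.get_obs();p=o['tool_pos'];print(p,o['tool_rot'],o['force'],o['grip_width'])
r=Ro.from_euler('xyz',o['tool_rot'],degrees=True)
c=np.array([.598,.363]);v=p[:2]-c;print(np.hypot(*v)); a0=np.arctan2(v[1],v[0])
v*=.13/np.hypot(*v); 
for k in range(0,23):
    a=np.radians(-k*5);R=np.array([[np.cos(a),-np.sin(a)],[np.sin(a),np.cos(a)]])
    d=R@v-v; print(k*5,(r.inv().apply([*d,0])*100).round(1))
E
```

```text
[0.60274243 0.23340775 0.23105721] [ 1.79895243e+02 -5.08744063e-02  9.56184078e+01] [-0.14551229  0.52608229 -0.16041175] 0.028943897815386904
0.12967899617841247
0 [0. 0. 0.]
5 [ 0.1 -1.1 -0. ]
10 [ 0.3 -2.2 -0. ]
15 [ 0.6 -3.3 -0. ]
20 [ 1.1 -4.4 -0. ]
25 [ 1.6 -5.4 -0. ]
30 [ 2.1 -6.4 -0. ]
35 [ 2.8 -7.3 -0. ]
40 [ 3.5 -8.2 -0. ]
45 [ 4.4 -8.9 -0. ]
50 [ 5.2 -9.7 -0. ]
55 [  6.2 -10.3  -0. ]
60 [  7.2 -10.8  -0. ]
65 [  8.2 -11.3  -0. ]
70 [  9.3 -11.7  -0. ]
75 [ 10.4 -11.9  -0. ]
80 [ 11.5 -12.1  -0. ]
85 [ 12.6 -12.2  -0. ]
90 [ 13.8 -12.2  -0. ]
95 [ 14.9 -12.1  -0. ]
100 [ 16.  -11.8  -0. ]
105 [ 17.1 -11.5  -0. ]
110 [ 18.2 -11.1  -0. ]
```

Request:
servo_tool(
  plan=[
    {"xyz":[0,0,0],"twist":[0,0,0],"jaw":1},
    {"xyz":[0,0,0],"twist":[0,0,0],"jaw":1},
    {"xyz":[0,0,0],"twist":[0,0,0],"jaw":1},
    {"xyz":[0,0,0],"twist":[0,0,0],"jaw":1},
    {"xyz":[0.1,-1.1,0],"twist":[0,0,0],"jaw":1},
    {"xyz":[0.3,-2.2,0],"twist":[0,0,0],"jaw":1},
    {"xyz":[0.6,-3.3,0],"twist":[0,0,0],"jaw":1},
    {"xyz":[1.1,-4.4,0],"twist":[0,0,0],"jaw":1},
    {"xyz":[1.6,-5.4,0],"twist":[0,0,0],"jaw":1},
    {"xyz":[2.1,-6.4,0],"twist":[0,0,0],"jaw":1},
  ],
)

```text
time_s: 3.23
tool_pos: [0.5362, 0.2481, 0.23]
tool_rot: [179.9, -0.0, 95.6]
force: [1.7, -0.3, 1.1]
grip_width: 0.0198
grasp_force: 10.0
```

Request:
servo_tool(
  plan=[
    {"xyz":[0.7,-0.9,0],"twist":[0,0,0],"jaw":1},
    {"xyz":[1.4,-1.8,0],"twist":[0,0,0],"jaw":1},
    {"xyz":[2.3,-2.5,0],"twist":[0,0,0],"jaw":1},
    {"xyz":[3.1,-3.3,0],"twist":[0,0,0],"jaw":1},
    {"xyz":[4.1,-3.9,0],"twist":[0,0,0],"jaw":1},
    {"xyz":[5.1,-4.4,0],"twist":[0,0,0],"jaw":1},
    {"xyz":[6.1,-4.9,0],"twist":[0,0,0],"jaw":1},
    {"xyz":[7.2,-5.3,0],"twist":[0,0,0],"jaw":1},
    {"xyz":[8.3,-5.5,0],"twist":[0,0,0],"jaw":1},
    {"xyz":[9.4,-5.7,0],"twist":[0,0,0],"jaw":1},
  ],
)

```text
time_s: 4.07
tool_pos: [0.4705, 0.3368, 0.2297]
tool_rot: [180.0, 0.0, 95.6]
force: [4.9, -1.5, -1.4]
grip_width: 0.0192
grasp_force: 10.0
```

Request:
servo_tool(
  plan=[
    {"xyz":[1.1,-0.1,0],"twist":[0,0,0],"jaw":1},
    {"xyz":[2.3,-0.1,0],"twist":[0,0,0],"jaw":1},
    {"xyz":[3.4,0,0],"twist":[0,0,0],"jaw":1},
    {"xyz":[4.5,0.3,0],"twist":[0,0,0],"jaw":1},
    {"xyz":[5.0,0.4,0],"twist":[0,0,0],"jaw":1},
    {"xyz":[5.0,0.4,0],"twist":[0,0,0],"jaw":1},
  ],
)

```text
time_s: 4.57
tool_pos: [0.469, 0.3837, 0.228]
tool_rot: [-179.6, 0.5, 95.6]
force: [-2.3, -10.0, 4.8]
grip_width: 0.0195
grasp_force: 10.0
```

```bash
python3 - <<'E'
from h import *
o=env.get_obs();p=o['tool_pos'];print(p,o['force'],o['grip_width'],o['grasp_force'])
v=p[:2]-[.598,.363];print(np.hypot(*v),(-85-np.degrees(np.arctan2(v[1],v[0])))%360)
E
```

```text
[0.4689537  0.38374064 0.22797247] [ -2.28449036 -10.03815943   4.8105443 ] 0.019452055364203722 9.988250413443893
0.13070241941301527 104.13063388947364
```

Arm at its stop (10 N reaction). Release and rise.

Request:
servo_tool(
  plan=[
    {"xyz":[0,0,0],"twist":[0,0,0],"jaw":0.3},
    {"xyz":[0,0,0],"twist":[0,0,0],"jaw":0.3},
    {"xyz":[0,0,0],"twist":[0,0,0],"jaw":0.3},
    {"xyz":[0,0,0],"twist":[0,0,0],"jaw":0.3},
    {"xyz":[0,0,-3.5],"twist":[0,0,0],"jaw":0.3},
    {"xyz":[0,0,-7],"twist":[0,0,0],"jaw":0.3},
    {"xyz":[0,0,-11],"twist":[0,0,0],"jaw":0.3},
    {"xyz":[0,0,-13],"twist":[0,0,0],"jaw":0.3},
  ],
)

```text
time_s: 5.23
tool_pos: [0.4703, 0.3869, 0.365]
tool_rot: [179.7, -0.3, 95.6]
force: [0.6, 0.4, 1.3]
grip_width: 0.0592
grasp_force: 0.0
```

```bash
python3 -c "
from h import *
go(.649,-.189,.33,98.2)"
```

```text
xyz [-59.09  12.11   3.28] twist [ 0.28 -0.27 -2.56] t 5.23 q7 -32.5 pos [0.4703 0.3869 0.365 ] [179.73  -0.27  95.64]
```

Request:
servo_tool(
  plan=[
    {"xyz":[-59,12.1,3.2],"twist":[0.3,-0.3,-2.5],"jaw":0.3},
    {"xyz":[-59,12.1,3.2],"twist":[0.3,-0.3,-2.5],"jaw":0.3},
    {"xyz":[-59,12.1,3.2],"twist":[0.3,-0.3,-2.5],"jaw":0.3},
    {"xyz":[-59,12.1,3.2],"twist":[0.3,-0.3,-2.5],"jaw":0.3},
    {"xyz":[-59,12.1,3.2],"twist":[0.3,-0.3,-2.5],"jaw":0.3},
    {"xyz":[-59,12.1,3.2],"twist":[0.3,-0.3,-2.5],"jaw":0.3},
    {"xyz":[-59,12.1,3.2],"twist":[0.3,-0.3,-2.5],"jaw":0.3},
    {"xyz":[-59,12.1,3.2],"twist":[0.3,-0.3,-2.5],"jaw":0.3},
    {"xyz":[-59,12.1,3.2],"twist":[0.3,-0.3,-2.5],"jaw":0.3},
    {"xyz":[-59,12.1,3.2],"twist":[0.3,-0.3,-2.5],"jaw":0.3},
  ],
)

```text
time_s: 6.07
tool_pos: [0.5932, -0.0127, 0.338]
tool_rot: [-179.8, 0.2, 98.2]
force: [1.6, 0.7, 0.0]
grip_width: 0.0608
grasp_force: 0.0
```

```bash
python3 -c "
from h import *
go(.649,-.189,.33,98.2)"
```

```text
xyz [-18.24   3.02   0.86] twist [-0.25  0.23 -0.02] t 6.07 q7 13.7 pos [ 0.5932 -0.0127  0.338 ] [-179.75    0.23   98.18]
```

Request:
servo_tool(
  plan=[
    {"xyz":[-18.2,3,0.8],"twist":[-0.25,0.25,0],"jaw":0.3},
    {"xyz":[-18.2,3,0.8],"twist":[-0.25,0.25,0],"jaw":0.3},
    {"xyz":[-18.2,3,0.8],"twist":[-0.25,0.25,0],"jaw":0.3},
    {"xyz":[-18.2,3,0.8],"twist":[-0.25,0.25,0],"jaw":0.3},
    {"xyz":[-18.2,3,0.8],"twist":[-0.25,0.25,0],"jaw":0.3},
    {"xyz":[-18.2,3,0.8],"twist":[-0.25,0.25,0],"jaw":0.3},
    {"xyz":[-18.2,3,0.8],"twist":[-0.25,0.25,0],"jaw":0.3},
    {"xyz":[-18.2,3,0.8],"twist":[-0.25,0.25,0],"jaw":0.3},
  ],
)

```text
time_s: 6.73
tool_pos: [0.6486, -0.1857, 0.3302]
tool_rot: [-180.0, -0.1, 98.2]
force: [-0.7, 0.8, 0.4]
grip_width: 0.061
grasp_force: 0.0
```

```bash
python3 -c "
from h import *
snap('wrist','w2'); go(.649,-.189,.21,98.2); 
x=Ro.from_euler('z',8.2,degrees=True).apply
c=np.array([.651,-.189,.05])
for s in (.075,-.075): print(proj('w2',c+x([0,s,0])), proj('w2',c+x([.102,s,-.046])))
snap('top','top1')"
```

```text
xyz [-4.000e-01 -1.000e-02  1.203e+01] twist [-0.04 -0.06  0.08] t 6.78 q7 33.0 pos [ 0.6487 -0.1851  0.3303] [-1.7996e+02 -6.0000e-02  9.8280e+01]
[321.9274172  108.39024646] [442.13689764 109.41990436]
[321.59407604 297.2594049 ] [428.620591   272.80055941]
```

View pics/w2.png

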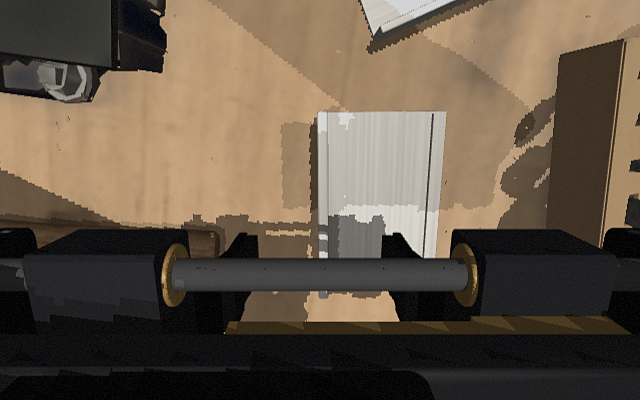

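Wrist view: upstand top runs (323,112)–(323,297), within 4 px of prediction and centred between the jaws; free edge is at x≈440. Descend and grip.

Request:
servo_tool(
  plan=[
    {"xyz":[-0.5,0,4],"twist":[0,0,0],"jaw":0.3},
    {"xyz":[-0.5,0,7],"twist":[0,0,0],"jaw":0.3},
    {"xyz":[-0.5,0,10],"twist":[0,0,0],"jaw":0.3},
    {"xyz":[-0.5,0,12.5],"twist":[0,0,0],"jaw":0.3},
    {"xyz":[-0.5,0,13.6],"twist":[0,0,0],"jaw":0.3},
    {"xyz":[-0.5,0,13.6],"twist":[0,0,0],"jaw":1},
    {"xyz":[-0.5,0,13.6],"twist":[0,0,0],"jaw":1},
    {"xyz":[-0.5,0,13.6],"twist":[0,0,0],"jaw":1},
    {"xyz":[-0.5,0,13.6],"twist":[0,0,0],"jaw":1},
    {"xyz":[-0.5,0,13.6],"twist":[0,0,0],"jaw":1},
  ],
  newtons=15,
)

```text
time_s: 7.67
tool_pos: [0.6495, -0.1928, 0.1964]
tool_rot: [179.9, 0.1, 98.1]
force: [0.6, 0.0, 0.5]
grip_width: 0.0353
grasp_force: 0.0
```

Request:
servo_tool(
  plan=[
    {"xyz":[0,0,0],"twist":[0,0,0],"jaw":1},
    {"xyz":[0,0,0],"twist":[0,0,0],"jaw":1},
    {"xyz":[0,0,0],"twist":[0,0,0],"jaw":1},
    {"xyz":[0,0,0],"twist":[0,0,0],"jaw":1},
    {"xyz":[0,0,0],"twist":[0,0,0],"jaw":1},
    {"xyz":[0,0,0],"twist":[0,0,0],"jaw":1},
    {"xyz":[0,0,0],"twist":[0,0,0],"jaw":1},
  ],
  newtons=15,
)

```text
time_s: 8.25
tool_pos: [0.6492, -0.1924, 0.1947]
tool_rot: [180.0, 0.1, 98.1]
force: [1.4, 0.9, 1.4]
grip_width: 0.0078
grasp_force: 15.0
```

Request:
servo_tool(
  plan=[
    {"xyz":[0,0,0],"twist":[0,0,0],"jaw":1},
    {"xyz":[0,0,0],"twist":[0,0,0],"jaw":1},
    {"xyz":[0,0,0],"twist":[0,0,0],"jaw":1},
  ],
  newtons=50,
)

```text
time_s: 8.5
tool_pos: [0.6492, -0.1925, 0.1947]
tool_rot: [180.0, 0.1, 98.1]
force: [2.6, 0.2, 2.9]
grip_width: 0.0079
grasp_force: 50.1
```

Request:
servo_tool(
  plan=[
    {"xyz":[0,0,-1],"twist":[0,0,0],"jaw":1},
    {"xyz":[0,0,-3],"twist":[0,0,0],"jaw":1},
    {"xyz":[0,0,-6],"twist":[0,0,0],"jaw":1},
    {"xyz":[0,0,-9],"twist":[0,0,0],"jaw":1},
    {"xyz":[0,0,-10],"twist":[0,0,0],"jaw":1},
    {"xyz":[0,0,-10],"twist":[0,0,0],"jaw":1},
  ],
)

```text
time_s: 9.0
tool_pos: [0.6494, -0.1933, 0.2978]
tool_rot: [179.8, 0.1, 98.1]
force: [0.8, -0.7, -1.1]
grip_width: 0.0081
grasp_force: 50.1
```

```bash
python3 -c "
from h import *
go(.64,.2,.295,94.9);print(env.get_obs()['force'],env.get_obs()['grip_width'])"
```

```text
xyz [39.07  4.61  0.2 ] twist [0.2  0.14 3.19] t 9.0 q7 34.2 pos [ 0.6494 -0.1933  0.2978] [1.798e+02 1.400e-01 9.809e+01]
[ 0.75688312 -0.74537622 -1.07876771] 0.008050657389097727
```

Request:
servo_tool(
  plan=[
    {"xyz":[1.5,0.2,0],"twist":[0,0,0.3],"jaw":1},
    {"xyz":[4,0.5,0],"twist":[0,0,0.6],"jaw":1},
    {"xyz":[7,0.9,0],"twist":[0,0,1],"jaw":1},
    {"xyz":[10,1.2,0],"twist":[0,0,1.3],"jaw":1},
    {"xyz":[13,1.5,0],"twist":[0,0,1.6],"jaw":1},
    {"xyz":[16,1.8,0],"twist":[0,0,1.8],"jaw":1},
    {"xyz":[19,2.1,0],"twist":[0,0,2],"jaw":1},
    {"xyz":[22,2.5,0],"twist":[0,0,2.2],"jaw":1},
    {"xyz":[25,2.9,0],"twist":[0,0,2.5],"jaw":1},
    {"xyz":[28,3.3,0],"twist":[0,0,3.2],"jaw":1},
  ],
)

```text
time_s: 9.83
tool_pos: [0.6408, 0.0908, 0.2916]
tool_rot: [-179.7, 0.1, 94.9]
force: [1.2, -0.0, -2.8]
grip_width: 0.0074
grasp_force: 50.1
```

```bash
python3 -c "
from h import *
go(.59,.22,.295,94.9);go(.5065,.228,.26,94.9)"
```

```text
xyz [13.31 -3.96 -0.33] twist [-0.31  0.08 -0.  ] t 9.83 q7 4.4 pos [0.6408 0.0908 0.2916] [-1.7969e+02  8.0000e-02  9.4900e+01]
xyz [ 14.82 -12.19   3.21] twist [-0.31  0.08 -0.  ] t 9.83 q7 4.4 pos [0.6408 0.0908 0.2916] [-1.7969e+02  8.0000e-02  9.4900e+01]
```

Request:
servo_tool(
  plan=[
    {"xyz":[2,-0.3,0],"twist":[0,0,0],"jaw":1},
    {"xyz":[5,-0.8,0],"twist":[0,0,0],"jaw":1},
    {"xyz":[8,-1.5,0],"twist":[0,0,0],"jaw":1},
    {"xyz":[11,-2.7,0],"twist":[0,0,0],"jaw":1},
    {"xyz":[13,-4.5,0],"twist":[0,0,0],"jaw":1},
    {"xyz":[14,-7,0],"twist":[0,0,0],"jaw":1},
    {"xyz":[14.5,-9.5,0],"twist":[0,0,0],"jaw":1},
    {"xyz":[14.8,-11.5,0],"twist":[0,0,0],"jaw":1},
    {"xyz":[14.8,-12.2,0],"twist":[0,0,0],"jaw":1},
    {"xyz":[14.8,-12.2,0],"twist":[0,0,0],"jaw":1},
  ],
)

```text
time_s: 10.67
tool_pos: [0.5057, 0.2265, 0.2924]
tool_rot: [-179.7, 0.1, 95.0]
force: [0.5, 0.7, -1.4]
grip_width: 0.0072
grasp_force: 50.1
```

Request:
servo_tool(
  plan=[
    {"xyz":[0,0,0],"twist":[0,0,0],"jaw":1},
    {"xyz":[0,0,0],"twist":[0,0,0],"jaw":1},
    {"xyz":[0,0,0],"twist":[0,0,0],"jaw":1},
  ],
)

```text
time_s: 10.92
tool_pos: [0.5089, 0.2258, 0.294]
tool_rot: [-180.0, 0.1, 94.8]
force: [0.2, -0.0, -1.6]
grip_width: 0.0077
grasp_force: 50.1
```

```bash
python3 -c "
from h import *
go(.5065,.228,.2127,94.9); snap('wrist','w3');snap('top','top2');snap('scene','sc2')
P=np.array([.637,.2415,0]);x=Ro.from_euler('z',4.9,degrees=True).apply
for s in(.11,-.11):
  for f in('w3','top2','sc2'): print(f,s,proj(f,P+x([0,s,.035])))
T=env.get_obs()['tool_pos']; h=T[2]-.1947
for f in('w3','top2','sc2'):
  for s in(.0775,-.0725): print(f,'edge',proj(f,T*[1,1,0]+[0,0,h+.004]+x([.106,s,0])))
a=cv2.imread('pics/top2.png')[135:245,235:345]; b=cv2.imread('pics/sc2.png')[140:230,240:370]
cv2.imwrite('pics/c3.png',np.hstack([cv2.resize(a,(400,400),interpolation=3),np.vstack([cv2.resize(b,(400,277),interpolation=3),np.zeros((123,400,3),np.uint8)])]))
"
```

```text
xyz [ 0.25 -0.22  8.13] twist [-0.02  0.09 -0.07] t 10.92 q7 -16.2 pos [0.5089 0.2258 0.294 ] [-1.7998e+02  9.0000e-02  9.4830e+01]
w3 0.11 [524.08209817  35.03738545]
top2 0.11 [254.79736716 184.68076378]
sc2 0.11 [295.24891084 167.86697627]
w3 -0.11 [483.9826658  340.58576952]
top2 -0.11 [323.63734988 180.13832049]
sc2 -0.11 [337.42972163 197.81018496]
w3 edge [546.10436419  89.23944592]
w3 edge [504.48031778 365.27797453]
top2 edge [264.14075569 187.16184851]
top2 edge [313.63103372 183.89361964]
sc2 edge [296.50986281 161.05054352]
sc2 edge [326.12624549 181.68186709]
```

View pics/w3.png

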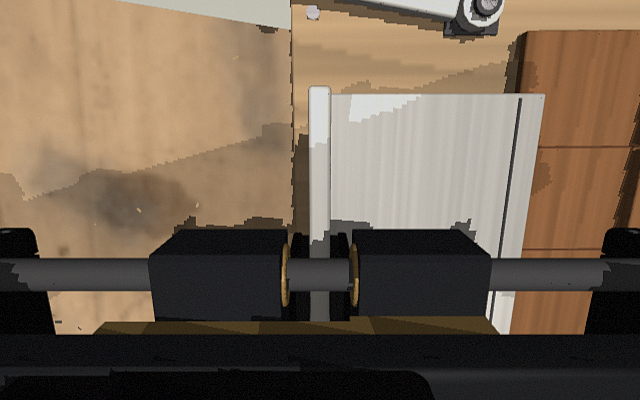

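View pics/c3.png

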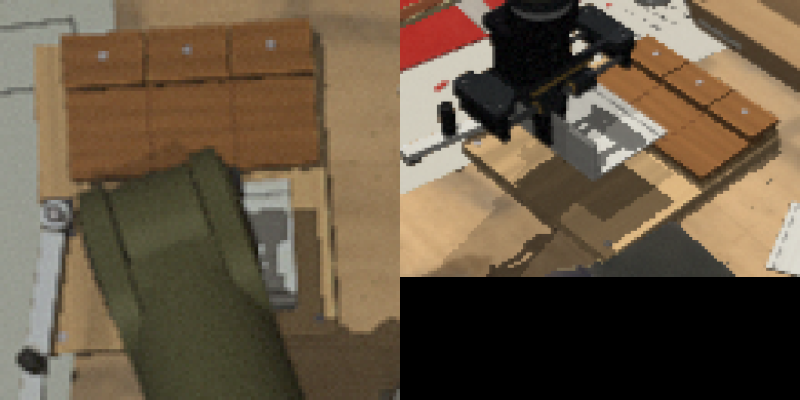

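Wrist view: flashing's free edge (545,94) is short of the lip, left lip corner (527,31), both near prediction; the top view shows the arm swung fully out. Lower onto the board.

Request:
servo_tool(
  plan=[
    {"xyz":[0.4,0,2],"twist":[0,0,0],"jaw":1},
    {"xyz":[0.4,0,4.5],"twist":[0,0,0],"jaw":1},
    {"xyz":[0.4,0,6.5],"twist":[0,0,0],"jaw":1},
    {"xyz":[0.4,0,7.5],"twist":[0,0,0],"jaw":1},
    {"xyz":[0.4,0,7.8],"twist":[0,0,0],"jaw":1},
    {"xyz":[0.4,0,8.0],"twist":[0,0,0],"jaw":1},
    {"xyz":[0.4,0,8.0],"twist":[0,0,0],"jaw":1},
    {"xyz":[0.4,0,8.0],"twist":[0,0,0],"jaw":1},
  ],
)

```text
time_s: 11.73
tool_pos: [0.5081, 0.2305, 0.2154]
tool_rot: [179.9, -0.0, 94.9]
force: [-0.0, 0.3, -1.3]
grip_width: 0.0075
grasp_force: 50.1
```

Request:
servo_tool(
  plan=[
    {"xyz":[0,0,0],"twist":[0,0,0],"jaw":1},
    {"xyz":[0,0,0],"twist":[0,0,0],"jaw":1},
  ],
)

```text
time_s: 11.9
tool_pos: [0.5078, 0.2305, 0.2152]
tool_rot: [180.0, -0.0, 94.9]
force: [0.5, 0.4, -1.2]
grip_width: 0.0076
grasp_force: 50.1
```

```bash
python3 -c "
from h import *
go(.637-.126*.9963,.2415-.126*.0854,.2127,94.9);go(.637-.061*.9963,.2415-.061*.0854,.2127,94.9);print(env.get_obs()['force'],env.get_obs()['wrist_torque'])"
```

```text
xyz [-0.01  0.37  0.25] twist [ 0.03 -0.01  0.02] t 11.9 q7 -13.9 pos [0.5078 0.2305 0.2152] [ 1.7997e+02 -1.0000e-02  9.4920e+01]
xyz [-0.01  6.87  0.25] twist [ 0.03 -0.01  0.02] t 11.9 q7 -13.9 pos [0.5078 0.2305 0.2152] [ 1.7997e+02 -1.0000e-02  9.4920e+01]
[ 0.53100267  0.43664209 -1.24950576] [-0.07814797  0.09750924 -0.0165679 ]
```

Still 2.5 mm above; lower to light contact.

Request:
servo_tool(
  plan=[
    {"xyz":[0,0,0.1],"twist":[0,0,0],"jaw":1},
    {"xyz":[0,0,0.2],"twist":[0,0,0],"jaw":1},
    {"xyz":[0,0,0.25],"twist":[0,0,0],"jaw":1},
    {"xyz":[0,0,0.3],"twist":[0,0,0],"jaw":1},
    {"xyz":[0,0,0.3],"twist":[0,0,0],"jaw":1},
    {"xyz":[0,0,0.3],"twist":[0,0,0],"jaw":1},
  ],
)

```text
time_s: 12.4
tool_pos: [0.5077, 0.2304, 0.2127]
tool_rot: [-180.0, -0.0, 94.9]
force: [-3.9, -1.1, 8.3]
grip_width: 0.0078
grasp_force: 50.1
```

Request:
servo_tool(
  plan=[
    {"xyz":[0,0.3,-0.05],"twist":[0,0,0],"jaw":1},
    {"xyz":[0,0.8,-0.05],"twist":[0,0,0],"jaw":1},
    {"xyz":[0,1.3,-0.05],"twist":[0,0,0],"jaw":1},
    {"xyz":[0,1.8,-0.05],"twist":[0,0,0],"jaw":1},
    {"xyz":[0,2.3,-0.05],"twist":[0,0,0],"jaw":1},
    {"xyz":[0,2.8,-0.05],"twist":[0,0,0],"jaw":1},
    {"xyz":[0,3.3,-0.05],"twist":[0,0,0],"jaw":1},
    {"xyz":[0,3.8,-0.05],"twist":[0,0,0],"jaw":1},
    {"xyz":[0,3.8,-0.05],"twist":[0,0,0],"jaw":1},
  ],
)

```text
time_s: 13.15
tool_pos: [0.5459, 0.2341, 0.2127]
tool_rot: [-180.0, -0.0, 94.9]
force: [-1.9, -0.3, 6.5]
grip_width: 0.0075
grasp_force: 50.1
```

```bash
python3 -c "
from h import *
go(.637-.061*.9963,.2415-.061*.0854,.2127,94.9);print(env.get_obs()['force'],env.get_obs()['wrist_torque']); snap('wrist','w4')
P=np.array([.637,.2415,0]);x=Ro.from_euler('z',4.9,degrees=True).apply
for s in(.11,-.02): print(proj('w4',P+x([0,s,.035])))
T=env.get_obs()['tool_pos']
for s in(.075,0): print('edge',proj('w4',T*[1,1,0]+[0,0,.022]+x([.106,s,0])),proj('w4',T*[1,1,0]+[0,0,.068]+x([0,s,0])))"
```

```text
xyz [-0.04  3.04 -0.  ] twist [-0.01 -0.02  0.03] t 13.15 q7 -11.3 pos [0.5459 0.2341 0.2127] [-1.7999e+02 -2.0000e-02  9.4930e+01]
[-1.94807415 -0.26249773  6.51556777] [-0.0040702   0.26505336  0.01864181]
[543.50811675   6.48024231]
[502.51567173 295.45985486]
edge [545.56946695  96.69583741] [318.67135279  89.71439699]
edge [522.70402469 247.32336961] [318.69571092 290.42197203]
```

View pics/w4.png

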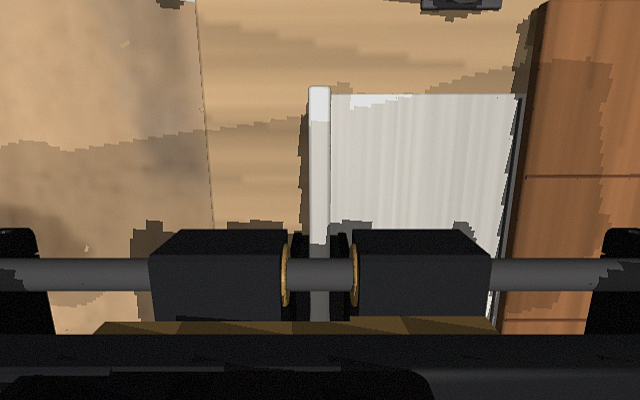

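Wrist view: the flange's free edge (expected at x≈545) is hidden under the lip at x≈530, parallel to it, and the shingle has not moved. Slide on until it butts.

Request:
servo_tool(
  plan=[
    {"xyz":[0,0.4,0],"twist":[0,0,0],"jaw":1},
    {"xyz":[0,0.8,0],"twist":[0,0,0],"jaw":1},
    {"xyz":[0,1.2,0],"twist":[0,0,0],"jaw":1},
    {"xyz":[0,1.6,0],"twist":[0,0,0],"jaw":1},
    {"xyz":[0,2.0,0],"twist":[0,0,0],"jaw":1},
    {"xyz":[0,2.4,0],"twist":[0,0,0],"jaw":1},
    {"xyz":[0,2.4,0],"twist":[0,0,0],"jaw":1},
  ],
)

```text
time_s: 13.78
tool_pos: [0.5693, 0.2362, 0.2127]
tool_rot: [-179.9, -0.0, 94.9]
force: [-3.6, 0.4, 7.1]
grip_width: 0.0074
grasp_force: 50.2
```

Request:
servo_tool(
  plan=[
    {"xyz":[0,0.15,0],"twist":[0,0,0],"jaw":1},
    {"xyz":[0,0.3,0],"twist":[0,0,0],"jaw":1},
    {"xyz":[0,0.45,0],"twist":[0,0,0],"jaw":1},
    {"xyz":[0,0.6,0],"twist":[0,0,0],"jaw":1},
    {"xyz":[0,0.6,0],"twist":[0,0,0],"jaw":1},
  ],
)

```text
time_s: 14.2
tool_pos: [0.5747, 0.2366, 0.2127]
tool_rot: [-179.8, -0.0, 95.0]
force: [-6.2, -0.8, 8.9]
grip_width: 0.0074
grasp_force: 50.1
```

Request:
servo_tool(
  plan=[
    {"xyz":[0,0.1,0],"twist":[0,0,0],"jaw":1},
    {"xyz":[0,0.2,0],"twist":[0,0,0],"jaw":1},
    {"xyz":[0,0.2,0],"twist":[0,0,0],"jaw":1},
  ],
)

```text
time_s: 14.45
tool_pos: [0.5766, 0.2368, 0.2127]
tool_rot: [-179.8, -0.0, 95.0]
force: [-5.5, 0.1, 9.2]
grip_width: 0.0082
grasp_force: 50.1
```

Request:
servo_tool(
  plan=[
    {"xyz":[0,0.1,0],"twist":[0,0,0],"jaw":1},
    {"xyz":[0,0.2,0],"twist":[0,0,0],"jaw":1},
    {"xyz":[0,0.3,0],"twist":[0,0,0],"jaw":1},
    {"xyz":[0,0.3,0],"twist":[0,0,0],"jaw":1},
  ],
)

```text
time_s: 14.78
tool_pos: [0.579, 0.2371, 0.2127]
tool_rot: [-179.7, -0.0, 95.0]
force: [-9.6, -0.8, 10.7]
grip_width: 0.0076
grasp_force: 50.1
```

Request:
servo_tool(
  plan=[
    {"xyz":[0,0.1,0],"twist":[0,0,0],"jaw":1},
    {"xyz":[0,0.2,0],"twist":[0,0,0],"jaw":1},
    {"xyz":[0,0.2,0],"twist":[0,0,0],"jaw":1},
  ],
)

```text
time_s: 15.03
tool_pos: [0.5798, 0.2372, 0.2127]
tool_rot: [-179.5, -0.0, 95.0]
force: [-15.1, -2.0, 15.7]
grip_width: 0.0075
grasp_force: 50.2
```

```bash
python3 -c "
from h import *
o=env.get_obs();print(o['tool_pos'],o['tool_rot'],o['force'],o['wrist_torque'],o['grip_width']); snap('wrist','w5'); snap('top','top5'); snap('scene','sc5')
P=np.array([.637,.2415,0]);x=Ro.from_euler('z',4.9,degrees=True).apply
print('panel',x(o['tool_pos']-P,) if 0 else Ro.from_euler('z',-4.9,degrees=True).apply(o['tool_pos']-P))
a=cv2.imread('pics/w5.png');b=cv2.imread('pics/sc5.png')[130:230,250:360]
cv2.imwrite('pics/c5.png',np.hstack([cv2.resize(a,(440,275)),cv2.resize(b,(360,275),interpolation=3)]))
for s in(.11,-.02): print(proj('w5',P+x([0,s,.035])),proj('w5',P+x([0,s,.027])))
"
```

```text
[0.57978869 0.23717092 0.21267456] [-1.79469314e+02 -7.15368175e-04  9.49809404e+01] [-15.0586315   -2.01555901  15.70002206] [-0.60832981  2.53902603 -0.0341404 ] 0.0075375522935631255
panel [-0.057372    0.00057356  0.21267456]
[464.68335554   6.30717586] [457.29965309  11.93506747]
[437.73539471 296.22852563] [432.79995794 288.46653541]
```

View pics/c5.png

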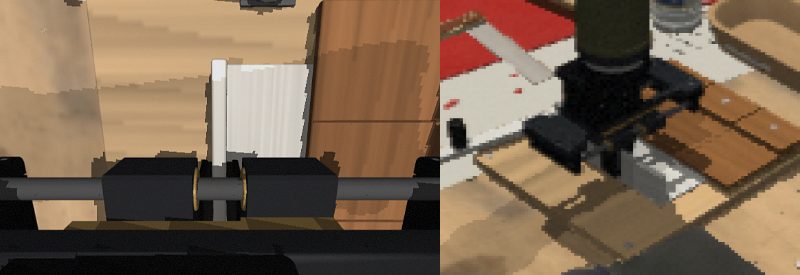

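Request:
servo_tool(
  plan=[
    {"xyz":[0,-0.1,0],"twist":[0,0,0],"jaw":1},
    {"xyz":[0,-0.15,0],"twist":[0,0,0],"jaw":1},
    {"xyz":[0,-0.15,0],"twist":[0,0,0],"jaw":1},
    {"xyz":[0,-0.15,0],"twist":[0,0,0],"jaw":1},
  ],
)

```text
time_s: 15.52
tool_pos: [0.5792, 0.237, 0.2127]
tool_rot: [-179.7, -0.0, 95.0]
force: [-9.6, -1.3, 12.3]
grip_width: 0.008
grasp_force: 50.3
```

```bash
python3 - <<'E'
from h import *
o=env.get_obs();print(o['tool_pos'],o['tool_rot'],o['force'],o['wrist_torque'])
g=cv2.cvtColor(cv2.imread('pics/w5.png'),cv2.COLOR_BGR2HSV)
for r in(110,130,150,200): 
    row=g[r,:,1].astype(int); print(r,[ (i,row[i],g[r,i,2]) for i in range(300,335,3)],[(i,row[i],g[r,i,2]) for i in range(430,470,3)])
r5=Ro.from_euler('z',-4.9,degrees=True).apply
for ui,ul in((330,451),):
    print(r5(ray('w5',(ui,100),.068)),r5(ray('w5',(ul,100),.035)),r5(ray('w5',(ul,100),.027)))
E
```

```text
[0.57915957 0.23704162 0.21269408] [-1.79673837e+02 -1.14803630e-02  9.49646727e+01] [-9.60770772 -1.27521393 12.27812891] [-0.39893485  1.78227784 -0.0271749 ]
110 [(300, np.int64(98), np.uint8(179)), (303, np.int64(98), np.uint8(190)), (306, np.int64(107), np.uint8(62)), (309, np.int64(19), np.uint8(219)), (312, np.int64(2), np.uint8(230)), (315, np.int64(1), np.uint8(231)), (318, np.int64(2), np.uint8(231)), (321, np.int64(2), np.uint8(229)), (324, np.int64(3), np.uint8(230)), (327, np.int64(19), np.uint8(218)), (330, np.int64(15), np.uint8(181)), (333, np.int64(18), np.uint8(218))] [(430, np.int64(17), np.uint8(208)), (433, np.int64(19), np.uint8(206)), (436, np.int64(21), np.uint8(204)), (439, np.int64(18), np.uint8(207)), (442, np.int64(18), np.uint8(212)), (445, np.int64(18), np.uint8(212)), (448, np.int64(13), np.uint8(80)), (451, np.int64(16), np.uint8(96)), (454, np.int64(41), np.uint8(75)), (457, np.int64(152), np.uint8(42)), (460, np.int64(134), np.uint8(74)), (463, np.int64(148), np.uint8(121)), (466, np.int64(144), np.uint8(119)), (469, np.int64(148), np.uint8(121))]
13
[... 2229 characters left out ...]
np.uint8(178)), (330, np.int64(16), np.uint8(226)), (333, np.int64(17), np.uint8(206))] [(430, np.int64(19), np.uint8(205)), (433, np.int64(16), np.uint8(206)), (436, np.int64(17), np.uint8(213)), (439, np.int64(15), np.uint8(86)), (442, np.int64(14), np.uint8(89)), (445, np.int64(13), np.uint8(97)), (448, np.int64(144), np.uint8(39)), (451, np.int64(145), np.uint8(74)), (454, np.int64(145), np.uint8(116)), (457, np.int64(141), np.uint8(119)), (460, np.int64(142), np.uint8(120)), (463, np.int64(145), np.uint8(130)), (466, np.int64(144), np.uint8(136)), (469, np.int64(147), np.uint8(134))]
[0.6003246  0.25838784 0.068     ] [0.65316221 0.25973329 0.035     ] [0.65597881 0.26005067 0.027     ]
```

Butted: the visible flange is about 57 mm, matching home (57 mm). Tilt is about 0.006 rad, downward push 12 N, grip 50 N.

```bash
python3 -c "
from cell import env
print(env.sign_off())"
```

```text
the job is handed in; nothing more can be done
None
```

The job is handed in, with no verdict returned: the hold-down arm is out at its stop, and the flashing is square under the lip against the batten (visible flange about 57 mm, matching home). It is still gripped at 50 N and pressed onto the board with about 12 N.

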